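Screw the gauge into the test manifold until its dial faces front

ROBOT

A 7-joint arm with a two-finger parallel gripper is mounted at the origin on a cart in front of the work surface, level with it; the furniture and walls round the work are solid. World frame = base frame: x ahead of the robot, y to its left, z up, the work surface at z = 0. Lengths are in m, angles in rad, forces in N, time in s.
With the tool pointing down it reaches from about 0.4 to 0.85 m from the base axis. Payload 10.4 kg.
Tool frame: the origin (TCP) lies at the centre of the arm's flange, where the gripper is bolted on; the fingertips stand 173 mm ahead of it and the grasp point (between the pads) lies 155 mm ahead of it (manip.nose_length is the distance from the TCP to the fingertips, in m); z points along the fingers, x is the direction in which the jaws open and shut, and the axes are right-handed (so a half turn about z gives the same grasp; the last joint's range is limited). The gripper opens to 85 mm and grips with 20 to 120 N. Pads are 22 mm wide; open, the fingers measure 114 mm over their backs; the gripper's body (76 mm by 85 mm) begins 54 mm behind the grasp point. The pads swing forward as they close: fully open they stand 13 mm farther back than shut.
Start: joints at [1.184, 0.332, -0.065, 1.46, 0.022, 1.35, -0.088], TCP at [0.222, -0.584, 0.405] pointing down, gripper open.
Joint ranges: [-2.6, 2.6], [-0.5, 2.12], [-1.47, 1.34], [0.16, 2.42], [-1.27, 4.41], [0.06, 2.06], [-2.6, 2.6]. Speed limits (rad/s): [2.22, 2.22, 2.79, 2.79, 3.14, 3.14, 3.14].

INTERFACE

Orientations are given as a unit quaternion [x, y, z, w].
In Python, from workcell import status, cams, order, manip gives the robot as it stands.
- The arm moves only by the tool servo_tool, never from a script. Its argument "motion" is a list that holds one entry, the list of rows, each a list of 6 numbers: the shift along the tool's x, y, z in units of 50 mm (1.0 is 50 mm), then the turn, a rotation vector about the tool's x, y, z in units of 5 degrees (1.0 is 5 degrees). In form: [[[x, y, z, ax, ay, az], ...]]. A call has 1 to 12 rows; each row shifts and turns the pose as measured when the row begins, along the tool's axes as they then stand; what a row does not reach is not made up. A row lasts 1/10 s, in which the tool goes at most 50 mm and 8.59 degrees, less where a joint would pass 70% of its speed; a pose out of reach is approached as far as the arm can. A call is refused whole if a number of a shift passes 1 or a number of a turn 1, either way. A call with a gripper value outside its range is refused whole. "jaw" is the closure in counts, from 0 (fully open) to 255 (shut), set as the call begins (left out, the last holds). The fingers move at their own pace and stop on an object; "force" is the grip in N (left out, the last holds). Time passes only in rows, so rows that do not move let the fingers close. It gives the time, the measured TCP pose, the force and the opening at its end, in the units of the state.
- status.get_obs(): the state, without advancing time (a new reading comes with each control period).
- cams.camera(name): name is "scene" or "top" or "wrist"; returns a dict with "color" (420x560x3 uint8, red, green, blue), "vertical_fov" (degrees; the focal length in pixels is half the picture's height over the tangent of half this angle, whatever the lens; pixels are square), "cx", "cy" (the principal point, pixels), "extrinsics" (4x4, takes a point from camera to world coordinates). Camera axes: x right, y down, z forward; pixel columns grow to the right and rows downward; lengths in m; the calibration is good to about 2 mm. A picture is of the moment at which its call begins. There is no depth.
- order.hand_in(): hands the job in, once; it reports no verdict.
The state is a dict: "clock": time; "joint_pos": joint angles; "joint_velocities": joint speeds; "tau": joint torques, N m; "position": TCP position; "ee_rot": TCP orientation; "ft_force": force on the tool from outside, world axes, zero at the start; "torque": the same for the moment, N m; "grip_width": opening from 0.0 (shut) to 1.0 (fully open).
Only numpy, scipy, OpenCV 4.12 (cv2) and the standard library are available. Lean on these libraries where they do the work, as an engineer would, in place of code of your own. Each camera call takes 0.05 s, during which the arm holds its last target.

TASK

Take the gauge out of its wooden stand and screw it into the quick-thread port of the manifold: feel gently for where its lugs drop into the thread, then screw it clockwise until the dial looks squarely out over the manifold's front. Stop there by the dial, not at the end of the thread, do not force the gauge onto the port, and leave it held by the thread with everything else on the bench undisturbed.

Things in the scene. Friction and masses are not known exactly. Their poses are not given: they have to be found in the camera images.
- gauge_centre (a point): Centre of the loose gauge's case: square steel, 28 deep (x) x 46 wide (y) x 46 mm high, round white dial on its -x side, z up along the stem; gauge 0.22 kg. Best pinched from above across its two plain 46 mm sides (closing along its y). Below it: a neck, a brass flange 39 mm across (underside 36 mm below this point) and the stem
- stem_tip (a point): Centre of the lower end of the gauge's stem (13 mm across), 60 mm below gauge_centre; axes as gauge_centre. The gauge's centre of mass is about 4 mm below gauge_centre: held there in a firm grip (about 40 N) and moved without jerks it swings little between the pads
- lugs (a point): Middle of the two square lugs that stick out of the stem along the gauge's +y and -y: 5 mm thick, 29 mm from end to end, centre line 10 mm above stem_tip; axes as gauge_centre
- dial (a point): Middle of the gauge's dial, 17.5 mm in front (-x of the gauge) of gauge_centre; axes as gauge_centre
- stand_top (a point): Centre of the top of the fixed wooden stand, 70 x 70 x 40 mm, with a round 33 mm hole. The gauge starts upright in it, hanging on its flange; lift it at least 30 mm to clear
- index_bar (a point): Top of the short dark index bar on the deck of the fixed manifold, an aluminium block 70 deep (x) x 110 wide (y) x 45 mm high; 28 mm in front of the port's axis. Axes are the manifold's: -x is its front (blank steel plate on that side; the brass hose barb is at the back), z up
- port_mouth (a point): Centre of the port's flat rim, 79 mm above the bench, on the manifold; axes are the manifold's. The port is a brass tube 41 mm across with two inner thread lips 4 mm thick round an opening 17 mm across, and two opposite slots between them that let the lugs down with about 4 degrees play each way. On the lips the lugs come to rest with stem_tip 7.5 mm below the rim
- thread (a point): Point on the port's axis 4 mm below the rim, axes the manifold's (the slots' direction is not measured): the lugs meet the slots with the gauge 44 to 105 degrees anticlockwise (from above) of its final heading. Turned clockwise from the slots, the lugs pass under the lips, which fall 1.8 mm per radian, to a stop about 120 degrees on. Pressing with over 30 N damages the port
- seal (a point): Top of the spring seal at rest in the port, 12 mm below the rim: 4 N at first touch, 0.5 N more per mm. With the lugs in the slots, press stem_tip to about 17.5 mm below the rim before turning; under the lips the spring then holds the gauge by friction. Let go in the slots it is pushed up again
- pliers: bystander: flat pliers, 135 mm long, lying between the two work places; origin at its underside
- loupe_black: bystander: black loupe, a cup 34 mm across and 30 mm high; origin at its underside
- mould_1: bystander: orange-yellow rubber mould, 48x63x24 mm, at the left; origin at its underside
- mould_2: bystander: orange-yellow rubber mould, 46x56x23 mm, at the right; origin at its underside
- tape: bystander: tape roll, 72 mm across, 18 mm high; origin at its underside
- bowl: bystander: steel bowl, 67 mm across; origin at its underside
- file: bystander: flat file, 210 mm long; origin at its underside
- tin: bystander: round tin, 68 mm across, 13 mm high; origin at its underside
Mind the look-alikes: they are no part of the job. Leave any turquoise look-alike of the part that bears gauge_centre alone.

How it is judged:
On the way, in this order (a step that is already met when the one before it is completed fails the run):
1. the gauge has been lifted clear of its stand (height (world z) of stem_tip above 0.05 m), for 0.1 s.
2. the lugs have dropped through the port's slots (z of stem_tip in the frame of port_mouth below -0.0125 m and horizontal distance between stem_tip and port_mouth below 0.004 m), for 0.1 s.
At the end, for the whole second after the job is handed in: The gauge stands in the port, released and at rest, held down by the thread (stem tip at least 15.5 mm below the rim and within 4 mm of its axis, upright within 0.1 rad) with its dial facing the manifold's front within 0.12 rad (7 degrees) (z of stem_tip in the frame of port_mouth below -0.0155 m and horizontal distance between stem_tip and port_mouth below 0.004 m and angle between the x axis of dial and the x axis of port_mouth, either way round below 0.12 rad and x of dial in the frame of port_mouth below -0.01 m and angle between dial's own z axis and vertical below 0.1 rad and linear speed of gauge below 0.01 m/s); the robot touches nothing.
It fails at once if the gauge is forced onto the port (over 30 N) (contact force between gauge and port above 30 N).
It fails at once if a bystander is moved by more than 20 mm (distance of any of pliers, loupe_black, mould_1, mould_2, tape, bowl, file, tin from where it was at the start of the episode above 0.02 m).
It also fails if it takes over 72 s, if anything falls off the work surface, if the arm or the gripper's body presses on something with over 40 N, if the wrist force passes 120 N, or if a joint passes its speed limit or range.

## Working session

There is one attempt and no reset: what is moved stays moved. The work goes in short steps, Python scripts to look and compute and a tool call to move; the robot and the scene stay as the last step left them, time stands still between calls to the robot, and variables do not carry over. Pictures are saved under pics/ and viewed, and the job is handed in when it is done.

Besides the shell and the picture viewer there is one more tool, called after "Emit:" in YAML: its name, and indented under it one key for each argument. servo_tool: Moves the arm, as the interface text tells. Its arguments: {"type":"object","properties":{"motion":{"type":"array","items":{"type":"array","items":{"type":"array","items":{"type":"number"}}}},"jaw":{"type":"number"},"force":{"type":"number"}},"required":["motion"]}

```bash
ls; mkdir -p pics
python3 - <<'E'
from workcell import status,cams,order,manip
import cv2,numpy as np
print(status.get_obs()); print(manip.nose_length)
for n in ["scene","top","wrist"]:
    c=cams.camera(n); cv2.imwrite(f"pics/{n}0.png",c["color"][:,:,::-1]); print(n,c["vertical_fov"],c["cx"],c["cy"],np.round(c["extrinsics"],4).tolist())
E
```

```text
pics
{'clock': 0.0, 'joint_pos': array([ 1.18437228,  0.33287362, -0.06470185,  1.46090414,  0.02160718,
        1.34992762, -0.08848786]), 'joint_velocities': array([-0.00173065,  0.00100315, -0.00050657,  0.00042283,  0.00098015,
        0.0003076 , -0.00155836]), 'tau': array([-8.62009779e-05, -6.25463605e+01,  4.87441092e-02, -3.91610348e+01,
        1.61072536e-02,  9.72114707e-03, -1.78366088e-05]), 'position': array([ 0.22236829, -0.58397208,  0.40393243]), 'ee_rot': array([ 8.23372097e-01, -5.67501443e-01, -6.03011283e-04, -3.71892784e-04]), 'ft_force': array([-0.41423608, -0.37303799,  1.47983385]), 'torque': array([-0.03365048, -0.02728811,  0.05666415]), 'grip_width': 0.9994396322498954}
0.1734
scene 50.382355217878796 275.28891427042663 204.12775301289292 [[-0.7904, -0.2741, 0.5478, -0.3313], [-0.6125, 0.3675, -0.6998, 1.1452], [-0.0095, -0.8887, -0.4584, 0.8012], [0.0, 0.0, 0.0, 1.0]]
top 49.086105219513804 275.990235838218 210.73905378924974 [[-0.0015, -0.9963, 0.0858, 0.4331], [-1.0, 0.002, 0.0052, 0.0122], [-0.0054, -0.0858, -0.9963, 1.5242], [0.0, 0.0, 0.0, 1.0]]
wrist 67.2318543127301 280.4961428797106 216.42606727766963 [[0.357, -0.8823, -0.3068, 0.3016], [-0.9341, -0.3375, -0.1164, -0.5536], [-0.0008, 0.3282, -0.9446, 0.3739], [0.0, 0.0, 0.0, 1.0]]
```

View pics/scene0.png

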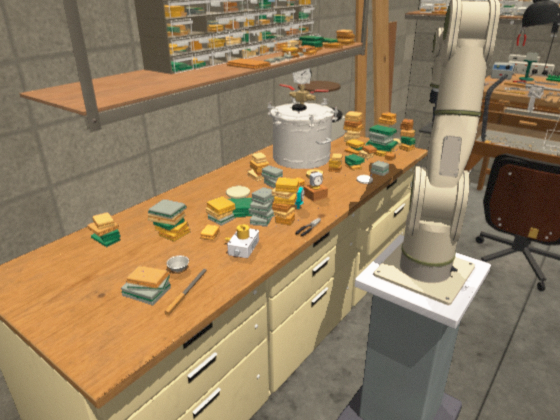

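View pics/top0.png

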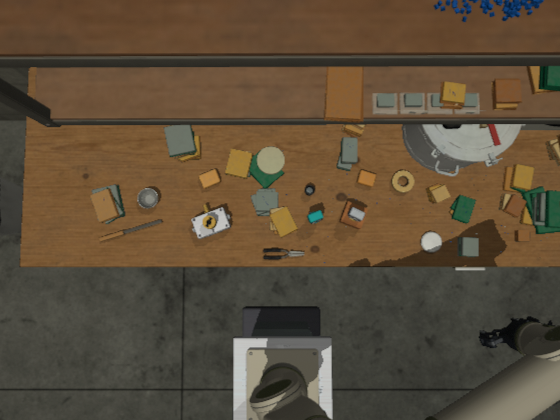

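View pics/wrist0.png

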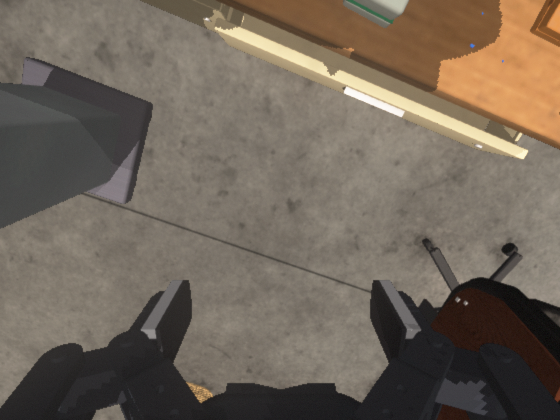

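Run:
```python
import cv2,numpy as np
t=cv2.imread("pics/top0.png"); s=cv2.imread("pics/scene0.png")
a=cv2.resize(t[180:250,170:400],None,fx=3.4,fy=3.4,interpolation=cv2.INTER_CUBIC)
b=cv2.resize(s[160:265,195:345],None,fx=5,fy=5,interpolation=cv2.INTER_CUBIC)
cv2.imwrite("pics/c1.png",a);cv2.imwrite("pics/c2.png",b)
```

```text
(no output)
```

View pics/c1.png

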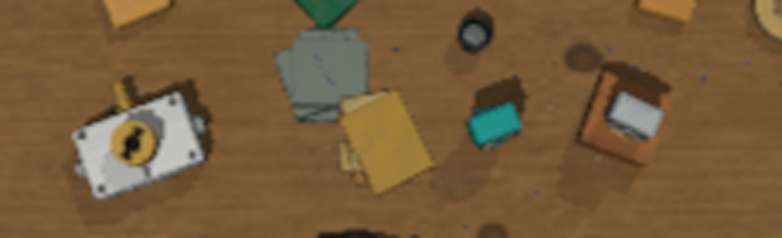

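View pics/c2.png

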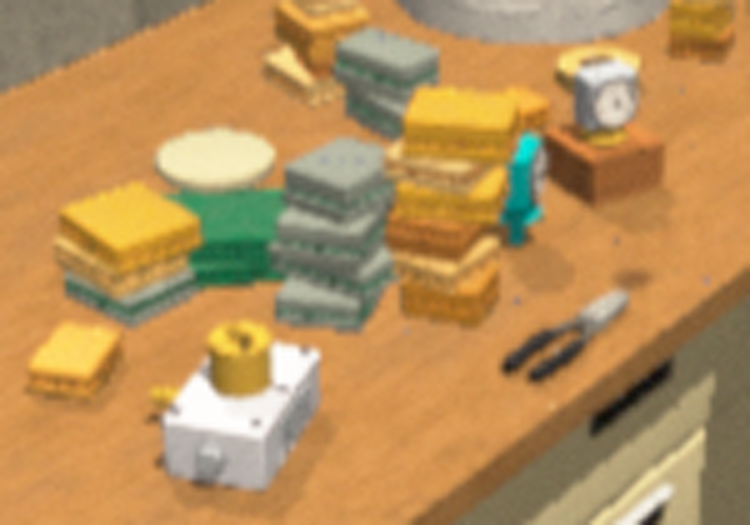

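```bash
cat > h.py <<'E'
from workcell import status,cams,order,manip
import cv2,numpy as np
from scipy.spatial.transform import Rotation as R
def snap(n,fn=None):
    c=cams.camera(n)
    if fn: cv2.imwrite("pics/"+fn,c["color"][:,:,::-1])
    return c
def K(c):
    f=210/np.tan(np.radians(c["vertical_fov"])/2); return f
def ray(c,u,v):
    f=K(c); d=np.array([(u-c["cx"])/f,(v-c["cy"])/f,1.]); E=c["extrinsics"]; return E[:3,3],E[:3,:3]@d
def onz(c,u,v,z):
    o,d=ray(c,u,v); return o+d*(z-o[2])/d[2]
def proj(c,p):
    E=c["extrinsics"]; q=E[:3,:3].T@(np.asarray(p)-E[:3,3]); f=K(c); return np.array([c["cx"]+f*q[0]/q[2],c["cy"]+f*q[1]/q[2]])
def tcp():
    o=status.get_obs(); return np.array(o["position"]),R.from_quat(o["ee_rot"]),o
def heading(r): # yaw of tool x axis
    x=r.as_matrix()[:,0]; return np.degrees(np.arctan2(x[1],x[0]))
def go(p,yaw,rows=None):
    """target tcp pos, tool x heading deg (tool down). prints tool-frame shift units & turn units total"""
    P,r,o=tcp(); y=np.radians(yaw)
    T=np.column_stack([[np.cos(y),np.sin(y),0],[np.sin(y),-np.cos(y),0],[0,0,-1]])
    rv=(r.inv()*R.from_matrix(T)).as_rotvec()
    d=r.as_matrix().T@(np.asarray(p)-P)
    print("shift units",np.round(d/0.05,3),"turn units",np.round(np.degrees(rv)/5,3),"cur",np.round(P,4),"head",round(heading(r),2),"clk",round(o["clock"],2))
E
python3 - <<'E'
from h import *
c=snap("top")
g=onz(c,357.4,213.8,.099);m=onz(c,209.1,222.1,.079);print(g,m,K(c))
# lens/perspective: corners of case in top px
print("joints",status.get_obs()["joint_pos"],heading(tcp()[1]))
go([g[0]-.05,g[1],.40],heading(tcp()[1]))
E
```

```text
[ 0.54580274 -0.23309825  0.099     ] [0.52207071 0.23059124 0.079     ] 459.8868774146139
joints [ 1.18435562  0.33261838 -0.06469258  1.4606205   0.02161371  1.34988896
 -0.08847096] -69.1512151163682
shift units [-4.613 -7.608  0.088] turn units [0.001 0.01  0.   ] cur [ 0.2224 -0.584   0.4042] head -69.15 clk 0.2
```

Emit:
servo_tool:
  motion:
    - [[-0.36, -0.71, 0, 0, 0, 0], [-0.36, -0.71, 0, 0, 0, 0], [-0.36, -0.71, 0, 0, 0, 0], [-0.36, -0.71, 0, 0, 0, 0], [-0.36, -0.71, 0, 0, 0, 0], [-0.36, -0.71, 0, 0, 0, 0], [-0.36, -0.71, 0, 0, 0, 0], [-0.36, -0.71, 0, 0, 0, 0], [-0.36, -0.71, 0, 0, 0, 0], [-0.36, -0.71, 0, 0, 0, 0], [-0.36, -0.71, 0, 0, 0, 0], [-0.36, -0.71, 0, 0, 0, 0]]
  jaw: 0
  force: 40

```text
clock: 1.4
position: [0.5509, -0.2233, 0.4014]
ee_rot: [0.819, -0.573, -0.002, 0.001]
ft_force: [1.5, -1.0, -0.6]
grip_width: 0.999
```

Emit:
servo_tool:
  motion:
    - [[0, 0, 0, 0, 0, 1], [0, 0, 0, 0, 0, 1], [0, 0, 0, 0, 0, 1], [0, 0, 0, 0, 0, 1], [0, 0, 0, 0, 0, 1], [0, 0, 0, 0, 0, 1], [0, 0, 0, 0, 0, 1], [0, 0, 0, 0, 0, 1], [0, 0, 0, 0, 0, 1], [0, 0, 0, 0, 0, 0], [0, 0, 0, 0, 0, 0]]

```text
clock: 2.5
position: [0.5549, -0.2148, 0.3985]
ee_rot: [-0.531, 0.847, 0.004, -0.002]
ft_force: [0.3, 0.4, -0.8]
grip_width: 1.003
```

Run:
```python
from h import *
go([.546,-.233,.4],-114)
c=snap("wrist","w1.png"); print(proj(c,[.546,-.233,.099]))
```

```text
shift units [ 0.405  0.003 -0.03 ] turn units [ 0.102  0.017 -0.375] cur [ 0.5549 -0.2148  0.3985] head -115.87 clk 2.5
[303.71564123 204.45037288]
```

View pics/w1.png

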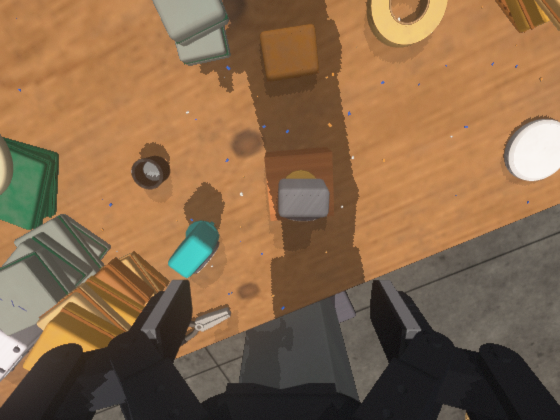

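Run:
```python
from h import *
c=snap("wrist"); im=c["color"][:,:,::-1]
hsv=cv2.cvtColor(np.ascontiguousarray(im),cv2.COLOR_BGR2HSV)
m=((hsv[...,1]<60)&(hsv[...,2]>70)).astype(np.uint8)
roi=np.zeros_like(m);roi[165:235,265:345]=1;m&=roi
cnt=max(cv2.findContours(m,0,2)[0],key=cv2.contourArea)
print(cv2.contourArea(cnt),cv2.minAreaRect(cnt),cv2.boxPoints(cv2.minAreaRect(cnt)).tolist())
cv2.imwrite("pics/w1c.png",cv2.resize(im[140:260,230:380],None,fx=5,fy=5,interpolation=cv2.INTER_CUBIC))
cv2.imwrite("pics/w1m.png",cv2.resize(m[140:260,230:380]*255,None,fx=5,fy=5,interpolation=0))
```

```text
1843.0 ((303.5, 199.5), (41.0, 49.0), 90.0) [[279.0, 179.0], [328.0, 179.0], [328.0, 220.0], [279.0, 220.0]]
```

View pics/w1c.png

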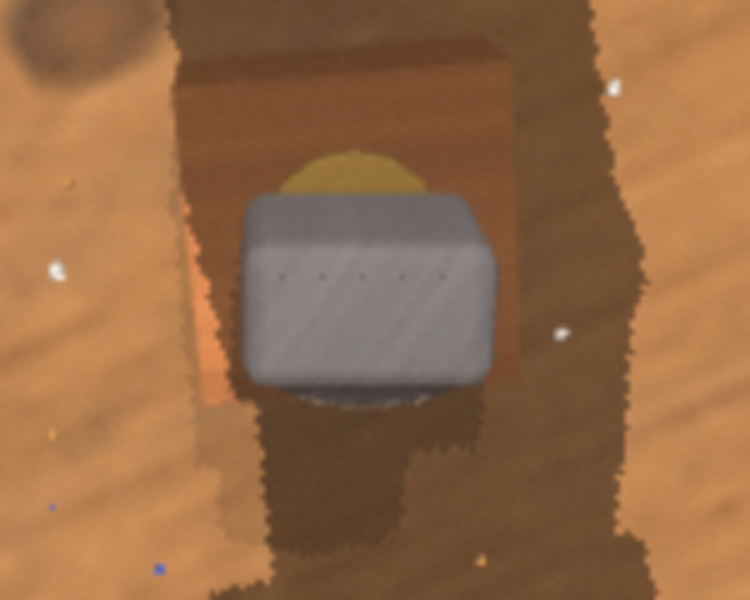

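View pics/w1m.png

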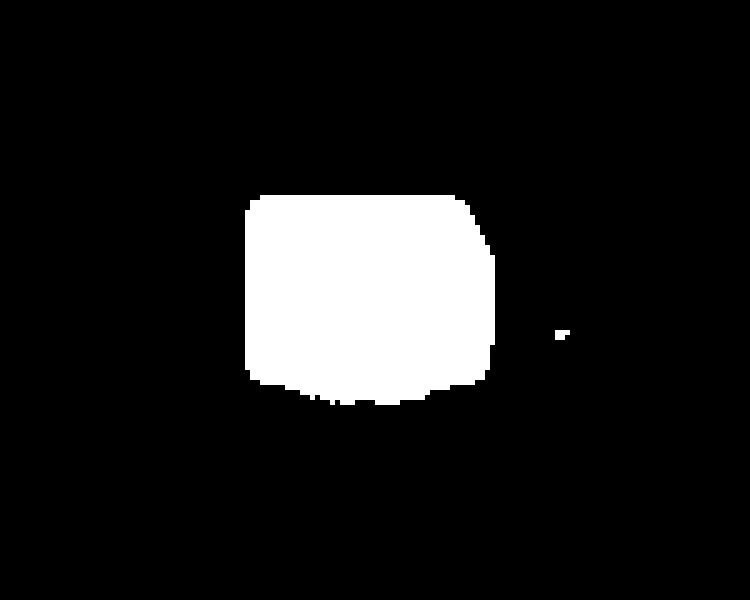

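Run:
```python
from h import *
c=snap("wrist")
P=np.array([onz(c,u+.0,v,.099) for u,v in [(279,188.6),(329,188.6),(328.6,216.8),(279,216.8)]])
print(P, P.mean(0)); 
for i in range(4): d=P[(i+1)%4]-P[i]; print(np.linalg.norm(d),np.degrees(np.arctan2(d[1],d[0])))
go([*P.mean(0)[:2],.40],heading(tcp()[1]))
```

```text
[[ 0.56867236 -0.21953908  0.099     ]
 [ 0.54961707 -0.25895063  0.099     ]
 [ 0.52557693 -0.24841899  0.099     ]
 [ 0.54507683 -0.2080734   0.099     ]] [ 0.5472358  -0.23374552  0.099     ]
0.04377641317310725 -115.80354192128131
0.026245827080540123 156.34246992106702
0.04481085965804467 64.20451620546037
0.026233772486784147 -25.91632428262429
shift units [ 0.406 -0.026 -0.029] turn units [0.101 0.016 0.   ] cur [ 0.5549 -0.2149  0.3986] head -115.92 clk 2.65
```

Emit:
servo_tool:
  motion:
    - [[0.2, -0.013, 0, 0.1, 0.016, 0], [0.2, -0.013, 0.2, 0, 0, 0], [0, 0, 0.4, 0, 0, 0], [0, 0, 0.4, 0, 0, 0], [0, 0, 0.4, 0, 0, 0], [0, 0, 0.4, 0, 0, 0], [0, 0, 0.3, 0, 0, 0], [0, 0, 0, 0, 0, 0], [0, 0, 0, 0, 0, 0]]

```text
clock: 3.55
position: [0.5426, -0.2425, 0.2858]
ee_rot: [-0.53, 0.848, -0.001, -0.001]
ft_force: [0.5, 0.1, 0.2]
grip_width: 0.998
```

Run:
```python
from h import *
go([.5472,-.2337,.229],-115.5)
c=snap("wrist","w2.png")
```

```text
shift units [-0.201 -0.005  1.136] turn units [ 0.001 -0.033 -0.107] cur [ 0.5426 -0.2425  0.2858] head -116.04 clk 3.55
```

View pics/w2.png

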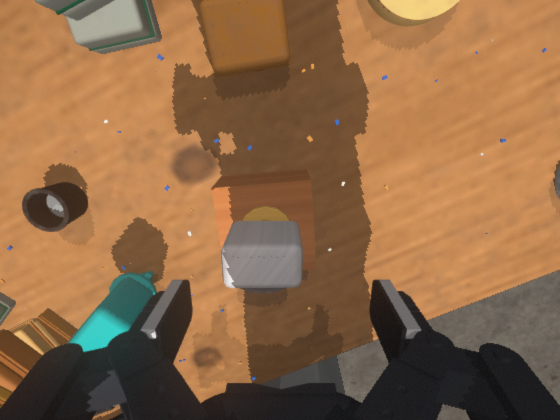

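Run:
```python
from h import *
c=snap("wrist"); im=cv2.imread("pics/w2.png")
cv2.imwrite("pics/w2c.png",cv2.resize(im[195:305,200:330],None,fx=5,fy=5,interpolation=cv2.INTER_CUBIC))
print(proj(c,[.5472,-.2337,.099]))
```

```text
[261.64715653 267.37541404]
```

View pics/w2c.png

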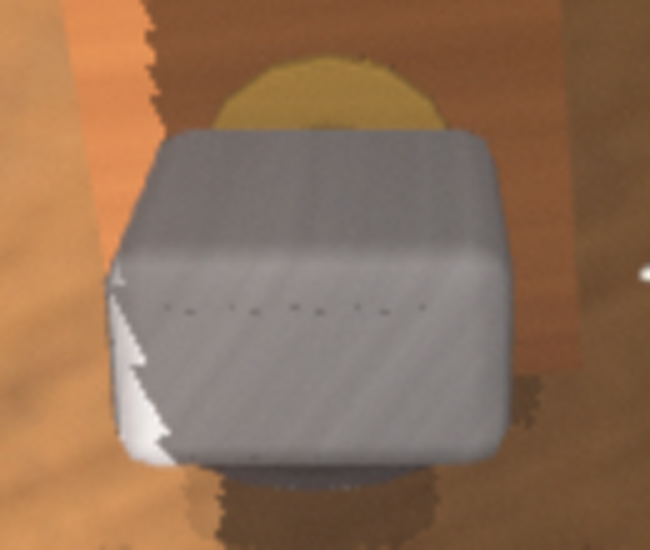

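Emit:
servo_tool:
  motion:
    - [[-0.1, 0, 0.1, 0, -0.03, -0.05], [-0.08, 0, 0.2, 0, 0, -0.05], [0, 0, 0.25, 0, 0, 0], [0, 0, 0.25, 0, 0, 0], [0, 0, 0.15, 0, 0, 0], [0, 0, 0.05, 0, 0, 0], [0, 0, 0, 0, 0, 0], [0, 0, 0, 0, 0, 0]]

```text
clock: 4.45
position: [0.5477, -0.2334, 0.233]
ee_rot: [-0.534, 0.845, -0.001, 0.001]
ft_force: [-0.0, -1.0, -0.3]
grip_width: 1.001
```

Run:
```python
from h import *
go([.5472,-.2337,.229],-115.5)
```

```text
shift units [0.009 0.006 0.08 ] turn units [-0.03   0.003  0.014] cur [ 0.5477 -0.2334  0.233 ] head -115.43 clk 4.45
```

Emit:
servo_tool:
  motion:
    - [[0, 0, 0.06, 0, 0, 0], [0, 0, 0.02, 0, 0, 0], [0, 0, 0, 0, 0, 0], [0, 0, 0, 0, 0, 0]]

```text
clock: 4.85
position: [0.548, -0.2338, 0.2298]
ee_rot: [-0.534, 0.846, -0.002, 0.001]
ft_force: [0.3, 0.5, -0.4]
grip_width: 1.005
```

Emit:
servo_tool:
  motion:
    - [[0, 0, 0, 0, 0, 0], [0, 0, 0, 0, 0, 0], [0, 0, 0, 0, 0, 0], [0, 0, 0, 0, 0, 0], [0, 0, 0, 0, 0, 0], [0, 0, 0, 0, 0, 0], [0, 0, 0, 0, 0, 0], [0, 0, 0, 0, 0, 0]]
  jaw: 255
  force: 40

```text
clock: 5.65
position: [0.5482, -0.2338, 0.2303]
ee_rot: [-0.534, 0.846, -0.002, 0.002]
ft_force: [0.6, -0.8, 0.1]
grip_width: 0.532
```

Run:
```python
from h import *
go([.5472,-.2337,.40],-115.5); o=tcp()[2]; print(o["ft_force"],o["torque"],o["grip_width"])
c=snap("wrist","w3.png")
```

```text
shift units [ 0.005 -0.    -3.393] turn units [-0.063  0.004  0.009] cur [ 0.5482 -0.2338  0.2303] head -115.45 clk 5.65
[ 0.5740625  -0.79571849  0.11876718] [ 0.01179947 -0.03500794  0.0562357 ] 0.5320792827562937
```

View pics/w3.png

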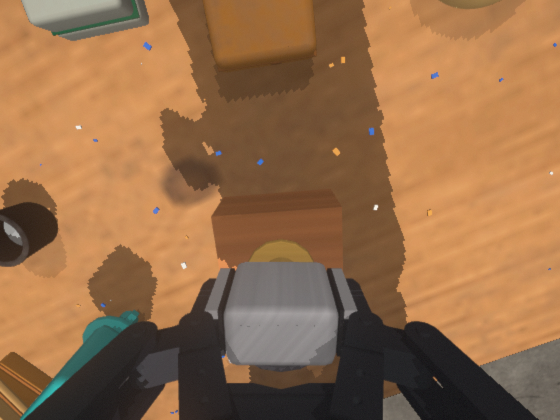

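Emit:
servo_tool:
  motion:
    - [[0, 0, -0.1, 0, 0, 0], [0, 0, -0.2, -0.06, 0, 0], [0, 0, -0.3, 0, 0, 0], [0, 0, -0.4, 0, 0, 0], [0, 0, -0.4, 0, 0, 0], [0, 0, -0.4, 0, 0, 0], [0, 0, -0.4, 0, 0, 0], [0, 0, -0.4, 0, 0, 0], [0, 0, -0.3, 0, 0, 0], [0, 0, -0.2, 0, 0, 0], [0, 0, -0.1, 0, 0, 0], [0, 0, 0, 0, 0, 0]]

```text
clock: 6.9
position: [0.547, -0.233, 0.4079]
ee_rot: [-0.534, 0.845, -0.002, 0.002]
ft_force: [0.7, -0.4, -1.6]
grip_width: 0.537
```

Run:
```python
from h import *
o=tcp()[2]; print(o["ft_force"],o["grip_width"])
go([.44,.20,.42],-115.5)
c=snap("wrist","w4.png")
```

```text
[ 0.72985712 -0.41940052 -1.60998894] 0.5371274288808349
shift units [-6.903  5.648 -0.263] turn units [-0.055  0.01   0.018] cur [ 0.547  -0.233   0.4079] head -115.41 clk 6.9
```

View pics/w4.png

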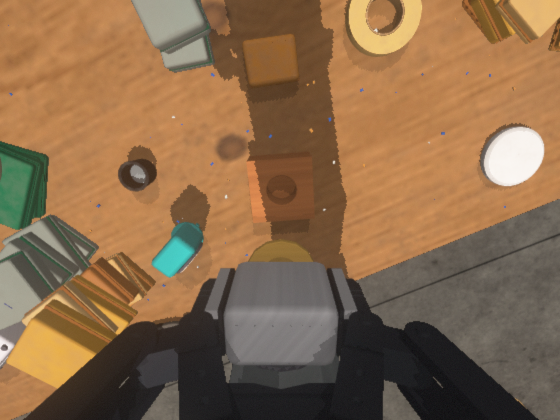

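Emit:
servo_tool:
  motion:
    - [[-0.12, 0.07, -0.05, 0, 0, 0], [-0.3, 0.17, -0.05, 0, 0, 0], [-0.5, 0.28, -0.05, 0, 0, 0], [-0.7, 0.39, -0.05, 0, 0, 0], [-0.8, 0.45, 0, 0, 0, 0], [-0.8, 0.45, 0, 0, 0, 0], [-0.8, 0.45, 0, 0, 0, 0], [-0.8, 0.45, 0, 0, 0, 0], [-0.7, 0.39, 0, 0, 0, 0], [-0.5, 0.28, 0, 0, 0, 0], [-0.3, 0.17, 0, 0, 0, 0], [-0.1, 0.06, 0, 0, 0, 0]]

```text
clock: 8.15
position: [0.5116, 0.1621, 0.4125]
ee_rot: [-0.538, 0.843, 0.002, -0.002]
ft_force: [-0.6, -1.1, -2.7]
grip_width: 0.537
```

Emit:
servo_tool:
  motion:
    - [[0, 0, 0, 0, 0, -0.3], [0, 0, 0, 0, 0, -0.7], [0, 0, 0, 0, 0, -1], [0, 0, 0, 0, 0, -1], [0, 0, 0, 0, 0, -1], [0, 0, 0, 0, 0, -1], [0, 0, 0, 0, 0, -1], [0, 0, 0, 0, 0, -1], [0, 0, 0, 0, 0, -1], [0, 0, 0, 0, 0, -1], [0, 0, 0, 0, 0, -1], [0, 0, 0, 0, 0, -1]]

```text
clock: 9.35
position: [0.5112, 0.1495, 0.4098]
ee_rot: [0.875, -0.484, -0.003, 0.006]
ft_force: [0.8, -0.3, -1.6]
grip_width: 0.534
```

Emit:
servo_tool:
  motion:
    - [[0, 0, 0, 0, 0, -1], [0, 0, 0, 0, 0, -1], [0, 0, 0, 0, 0, -1], [0, 0, 0, 0, 0, -1], [0, 0, 0, 0, 0, -1], [0, 0, 0, 0, 0, -1], [0, 0, 0, 0, 0, -1], [0, 0, 0, 0, 0, -1], [0, 0, 0, 0, 0, -0.8], [0, 0, 0, 0, 0, -0.4], [0, 0, 0, 0, 0, -0.1], [0, 0, 0, 0, 0, 0]]

```text
clock: 10.55
position: [0.5121, 0.1325, 0.4072]
ee_rot: [0.996, -0.085, -0.007, 0.009]
ft_force: [0.2, 0.3, -1.9]
grip_width: 0.529
```

Run:
```python
from h import *
go([.52,.15,.42],5); print(tcp()[2]["joint_pos"])
c=snap("wrist","w5.png"); print(proj(c,[.522,.2306,.079]))
```

```text
shift units [ 0.092 -0.367 -0.265] turn units [ 0.197  0.175 -2.957] cur [0.5121 0.1325 0.4072] head -9.79 clk 10.55
[ 0.28240049  0.18916778 -0.69836028  1.67260918  0.133349    1.34666728
 -0.6103941 ]
[277.19254184  82.50054677]
```

View pics/w5.png

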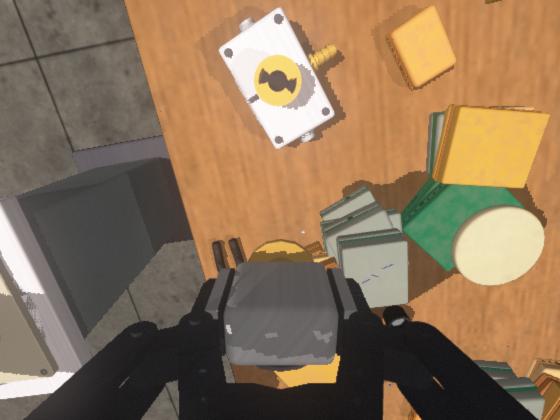

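Emit:
servo_tool:
  motion:
    - [[0.05, -0.2, 0, 0.1, 0.09, 0], [0.1, -0.3, 0, 0.1, 0.09, 0], [0.05, -0.1, 0, 0, 0, 0], [0, 0, 0, 0, 0, 0], [0, 0, 0, 0, 0, 0], [0, 0, 0, 0, 0, 0]]

```text
clock: 11.2
position: [0.528, 0.1617, 0.4065]
ee_rot: [0.996, -0.087, 0.002, 0.0]
ft_force: [-0.4, 0.2, -2.1]
grip_width: 0.532
```

Run:
```python
from h import *
go([.52,.15,.42],5)
c=snap("wrist","w6.png"); p=proj(c,[.522,.2306,.079]); print(p)
u,v=int(p[0]),int(p[1]); im=cv2.imread("pics/w6.png")[max(0,v-60):v+70,u-75:u+75]
print(u-75,max(0,v-60)); cv2.imwrite("pics/w6c.png",cv2.resize(im,None,fx=5,fy=4.6*0+5,interpolation=cv2.INTER_CUBIC)[:600])
```

```text
shift units [-0.117  0.258 -0.271] turn units [ 0.01  -0.041 -2.992] cur [0.528  0.1617 0.4065] head -9.96 clk 11.2
[259.31000328 127.51305147]
184 67
```

View pics/w6c.png

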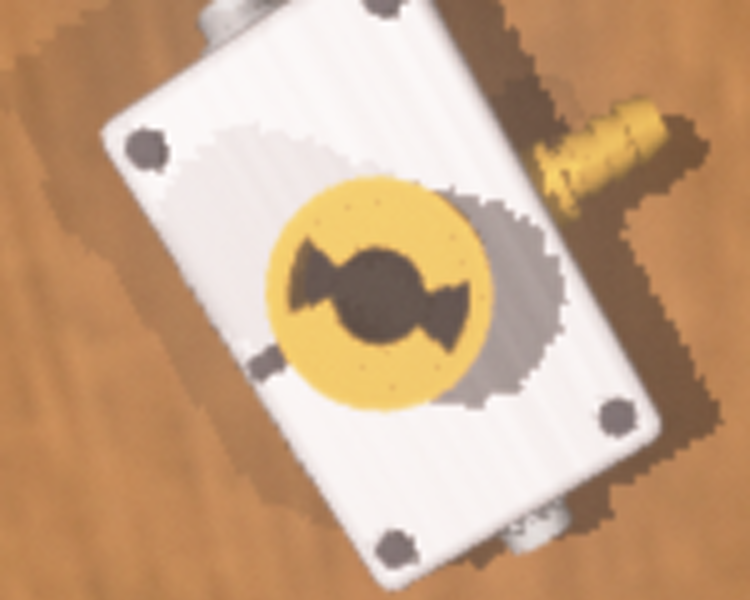

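```bash
cat > port.py <<'E'
from h import *
def run(c):
    im=np.ascontiguousarray(c["color"][:,:,::-1]); p=proj(c,[.522,.2306,.079])
    hsv=cv2.cvtColor(im,cv2.COLOR_BGR2HSV); S=8
    u,v=int(p[0]),int(p[1]); r=32; x0,y0=u-r,max(0,v-r)
    roi=cv2.resize(im[y0:v+r,x0:u+r],None,fx=S,fy=S,interpolation=cv2.INTER_CUBIC)
    h=cv2.cvtColor(roi,cv2.COLOR_BGR2HSV)
    dark=((h[...,2]<150)).astype(np.uint8)
    yel=((h[...,0]>15)&(h[...,0]<35)&(h[...,1]>90)&(h[...,2]>120)).astype(np.uint8)
    cy=max(cv2.findContours(yel,0,2)[0],key=cv2.contourArea)
    def W(q,z): return onz(c,x0+(q[0]+.5)/S-.5,y0+(q[1]+.5)/S-.5,z)[:2]
    hull=cv2.convexHull(cy)
    wp=np.array([W(q[0],.079) for q in hull]); (cc,rad)=cv2.minEnclosingCircle((wp*1000).astype(np.float32)); print("rim circle",cc,rad)
    fe=cv2.fitEllipse((wp*1000).astype(np.float32)); print("ell",fe)
    fill=np.zeros_like(yel);cv2.drawContours(fill,[cy],-1,1,-1)
    hole=fill&(1-yel)
    hc=max(cv2.findContours(hole,0,2)[0],key=cv2.contourArea)
    m=np.zeros_like(yel);cv2.drawContours(m,[hc],-1,1,-1)
    ys,xs=np.nonzero(m); pts=np.array([W((a,b),.079) for a,b in zip(xs[::3],ys[::3])])
    ce=pts.mean(0); d=pts-ce; ev,V=np.linalg.eigh(d.T@d); a=V[:,1]
    print("hole centroid",ce,"slot axis deg",np.degrees(np.arctan2(a[1],a[0]))%180, "ext",np.ptp(d@a))
    rr=np.hypot(*(d).T); far=d[rr>.0105]; th=np.degrees(np.arctan2(far[:,1],far[:,0]))
    k=np.cos(np.radians(th-np.degrees(np.arctan2(a[1],a[0]))))>0
    for s in (far[k],far[~k]): print(" end mean dir",np.degrees(np.arctan2(*s.mean(0)[::-1])),len(s))
    return ce
if __name__=="__main__":
    c=snap("wrist"); run(c)
    A=lambda a,b,z:onz(c,184+a/5-.4,67+b/5-.4,z)
    q=[A(147,150,.045),A(397,549,.045),A(617,417,.045),A(265,362,.045),A(600,150,.03),A(385,0,.045)]
    for i,j in((0,1),(1,2),(0,5),(5,2)): d=q[j]-q[i]; print(i,j,np.linalg.norm(d),np.degrees(np.arctan2(d[1],d[0])))
    print(q[3],"screw diag centre",(q[0]+q[2])/2,(q[1]+q[5])/2)
E
python3 port.py
```

```text
rim circle (522.359619140625, 232.00694274902344) 20.838794708251953
ell ((522.5194702148438, 231.99185180664062), (40.77089309692383, 41.272979736328125), 93.59538269042969)
hole centroid [0.52264985 0.23199412] slot axis deg 155.13561930628057 ext 0.031984129746370854
 end mean dir 155.00178182869587 1343
 end mean dir -24.64084419032434 1412
0 1 0.092538291367671 -68.97171748606075
1 2 0.05372972115343215 21.111593818077047
0 5 0.054256383082066144 19.64023640955639
5 2 0.09114731143670429 -69.29281005616652
[0.4945672  0.22167582 0.045     ] screw diag centre [0.52225171 0.23177753 0.045     ] [0.52273991 0.23121933 0.045     ]
```

Run:
```python
from h import *
im=cv2.imread("pics/w6.png")[230:380,200:360]
cv2.imwrite("pics/w6g.png",cv2.resize(im,None,fx=4,fy=4,interpolation=cv2.INTER_CUBIC))
c=snap("scene","s6.png"); P,r,o=tcp(); p=proj(c,P-[0,0,.18]); u,v=map(int,p); print(u,v)
s=cv2.imread("pics/s6.png"); cv2.imwrite("pics/s6c.png",cv2.resize(s[v-50:v+60,u-60:u+60],None,fx=5,fy=5,interpolation=cv2.INTER_CUBIC))
```

```text
252 177
```

View pics/w6g.png

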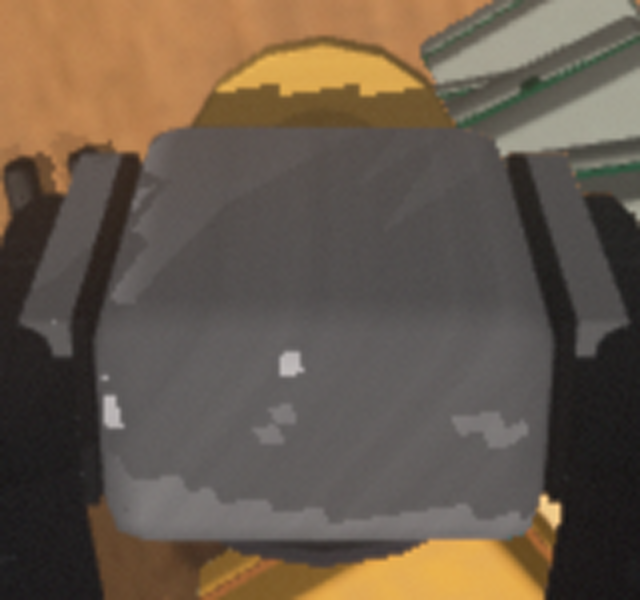

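View pics/s6c.png

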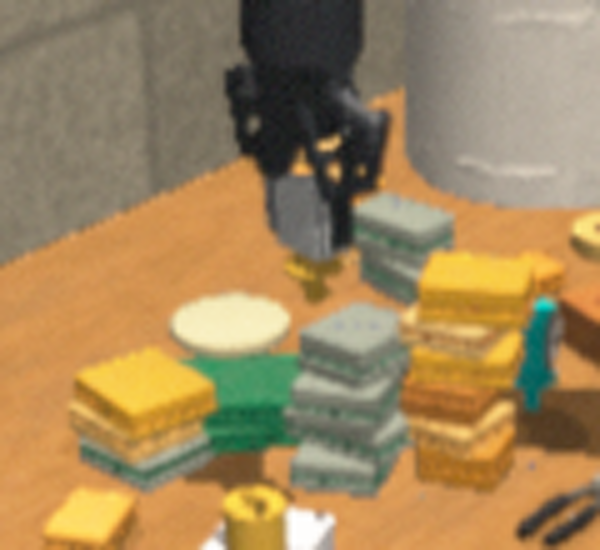

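```bash
cat > held.py <<'E'
from h import *
from scipy.optimize import least_squares
def fit(c,P,r,obs,fixz=None):
    # obs: list of (gx,gz,u,v) ; unknown: tx,ty,tz of gauge centre in tool frame, tilt about tool x
    M=r.as_matrix()
    def f(q):
        e=[]
        for gx,gz,u,v in obs:
            ct,st=np.cos(q[2]),np.sin(q[2]); y=-gx; z=-gz
            t=np.array([0,q[0]+ct*y-st*z,q[1]+st*y+ct*z])
            e.append(proj(c,P+M@t)[1]-v)
        if fixz is not None: e.append((q[1]-fixz)*1000*1)
        return e
    s=least_squares(f,[0,.155,0]); return s.x,s.fun
E
python3 - <<'E'
from held import *
c=snap("wrist");P,r,o=tcp()
V=lambda y:230+(y+.5)/4-.5
obs=[(.014,-.023,281,V(127)),(.014,.023,281,V(312)),(-.014,.023,281,V(540)),(.0195,-.036,281,V(38))]
for fz in(None,.1543): x,e=fit(c,P,r,obs,fz); print(np.round(x[:2]*1000,2),"tilt deg",np.degrees(x[2]),np.round(e,2))
# lateral: along tool x
for a,b,y in((97,553,312),(150,497,130)):
    for xx in(a,b): 
        o_,d=ray(c,200+(xx+.5)/4-.5,V(y)); M=r.as_matrix(); oo=M.T@(o_-P); dd=M.T@d
        zz=.1543-(.023 if y==312 else -.023); print(np.round((oo+dd*(zz-oo[2])/dd[2])*1000,2))
E
```

```text
[  6.31 160.49] tilt deg -1.9734667696259685 [-2.14  0.27  0.09  1.76]
[  3.31 155.94] tilt deg -3.339123051953075 [-2.62 -0.96  2.37  1.24  1.64]
[-21.27 -13.32 131.3 ]
[ 21.73 -13.36 131.3 ]
[-22.42  -8.59 177.3 ]
[ 22.66  -8.63 177.3 ]
```

Run:
```python
import cv2,numpy as np
ims=[cv2.imread(f"pics/{n}.png")[225:380,205:355] for n in("w3","w4","w6")]
o=np.hstack([cv2.resize(i[:, 0:150],None,fx=1.75,fy=3.6,interpolation=cv2.INTER_CUBIC) for i in ims]);cv2.imwrite("pics/cmp.png",o);print(o.shape)
```

```text
(558, 786, 3)
```

View pics/cmp.png

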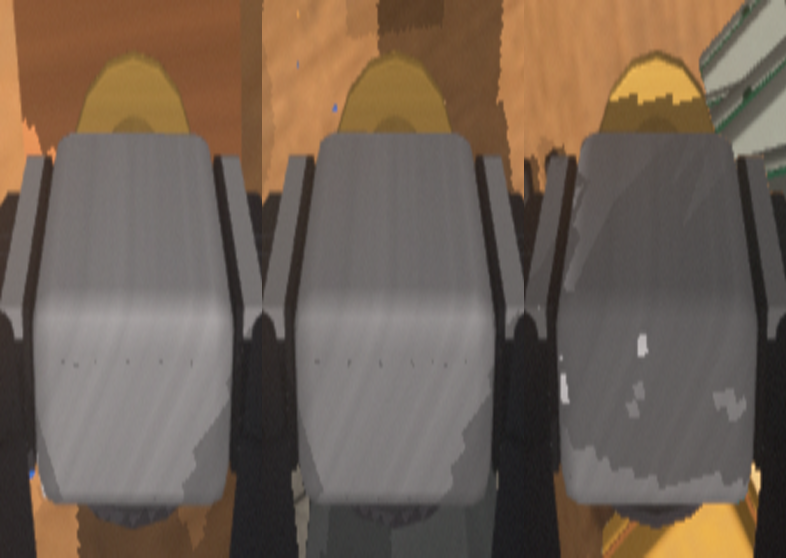

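Run:
```python
from held import *
c=snap("wrist");P,r,o=tcp();M=r.as_matrix()
V=lambda y:230+(y+.5)/4-.5
for gx,gz,y in[(.014,-.023,127),(.014,.023,312),(-.014,.023,540),(.0195,-.036,38)]:
    o_,d=ray(c,281,V(y)); oo=M.T@(o_-P); dd=M.T@d; zz=.1543-gz
    p=oo+dd*(zz-oo[2])/dd[2]; print("implied centre ty mm",round((p[1]+gx)*1000,2),"tx",round(p[0]*1000,2))
oo=M.T@(c["extrinsics"][:3,3]-P);print(oo, M.T@c["extrinsics"][:3,:3])
```

```text
implied centre ty mm 4.97 tx 0.39
implied centre ty mm 0.67 tx 0.29
implied centre ty mm -0.12 tx 0.34
implied centre ty mm 3.53 tx 0.41
[-4.65673342e-05 -8.49648046e-02  3.00975204e-02] [[ 9.99999121e-01  9.14298864e-04  9.60413445e-04]
 [-1.17918271e-03  9.44434108e-01  3.28698685e-01]
 [-6.06518381e-04 -3.28699528e-01  9.44434356e-01]]
```

Run:
```python
from held import *
c=snap("wrist");P,r,o=tcp();M=r.as_matrix(); E=c["extrinsics"]; T=np.eye(4);T[:3,:3]=M;T[:3,3]=P; rel=np.linalg.inv(T)@E
def an(P0,h,lst,f):
    h=np.radians(h);T=np.eye(4);T[:3,:3]=np.column_stack([[np.cos(h),np.sin(h),0],[np.sin(h),-np.cos(h),0],[0,0,-1]]);T[:3,3]=P0
    cc=dict(c);cc["extrinsics"]=T@rel
    for gx,gz,u,v in lst:
        w=onz(cc,u,v,.076+gz); t=T[:3,:3].T@(w-T[:3,3]); g=w+T[:3,1]*gx; print(gx,gz,"tool ty centre",round((t[1]+gx)*1000,2),"tx",round(t[0]*1000,2))
V=lambda y:195+(y+.5)/5-.5
U=200+310/5
print("w2");an([.5426,-.2425,.2858],-116.04,[(.014,-.023,U,V(130)),(.014,.023,U,V(252)),(-.014,.023,U,V(463)),(.0195,-.036,U,V(57))],5)
V=lambda y:140+(y+.5)/5-.5
U=230+368/5
print("w1");an([.5549,-.2149,.3986],-115.92,[(.014,-.023,U,V(194)),(.014,.023,U,V(243)),(-.014,.023,U,V(384)),(.0195,-.036,U,V(150))],5)
V=lambda y:225+(y+.5)/3.6-.5
U=281
print("w3");an([.5482,-.2338,.2303],-115.45,[(.014,-.023,U,V(133)),(.014,.023,U,V(303)),(-.014,.023,U,V(502)),(.0195,-.036,U,V(53))],5)
```

```text
w2
0.014 -0.023 tool ty centre 2.66 tx -12.44
0.014 0.023 tool ty centre 0.03 tx -9.88
-0.014 0.023 tool ty centre -1.68 tx -10.36
0.0195 -0.036 tool ty centre 1.77 tx -13.04
w1
0.014 -0.023 tool ty centre -2.0 tx 23.71
0.014 0.023 tool ty centre -3.32 tx 20.47
-0.014 0.023 tool ty centre -5.16 tx 21.13
0.0195 -0.036 tool ty centre -3.02 tx 24.45
w3
0.014 -0.023 tool ty centre 5.14 tx 0.41
0.014 0.023 tool ty centre 1.24 tx 0.31
-0.014 0.023 tool ty centre -0.35 tx 0.35
0.0195 -0.036 tool ty centre 3.71 tx 0.43
```

Run:
```python
from h import *
go([.5233,.2338,.4],-10)
```

```text
shift units [-0.345 -1.404  0.13 ] turn units [ 0.003 -0.046  0.006] cur [0.5281 0.1617 0.4066] head -9.97 clk 11.5
```

Emit:
servo_tool:
  motion:
    - [[-0.05, -0.15, 0, 0, -0.04, 0], [-0.08, -0.3, 0.05, 0, 0, 0], [-0.08, -0.35, 0.05, 0, 0, 0], [-0.05, -0.25, 0, 0, 0, 0], [-0.03, -0.1, 0, 0, 0, 0], [0, 0, 0, 0, 0, 0.3], [0, 0, 0, 0, 0, 0.7], [0, 0, 0, 0, 0, 0.8], [0, 0, 0, 0, 0, 0.6], [0, 0, 0, 0, 0, 0.3], [0, 0, 0, 0, 0, 0.1], [0, 0, 0, 0, 0, 0]]

```text
clock: 12.7
position: [0.5243, 0.2214, 0.4022]
ee_rot: [0.976, -0.217, 0.0, 0.001]
ft_force: [-0.3, 0.3, -2.1]
grip_width: 0.532
```

Run:
```python
from h import *
go([.5233,.2338,.31],-25)
```

```text
shift units [-0.125 -0.219  1.843] turn units [ 0.016 -0.012 -0.015] cur [0.5243 0.2214 0.4022] head -25.08 clk 12.7
```

Emit:
servo_tool:
  motion:
    - [[-0.06, -0.1, 0.1, 0.01, -0.01, 0], [-0.05, -0.1, 0.2, 0, 0, 0], [-0.01, -0.02, 0.3, 0, 0, 0], [0, 0, 0.3, 0, 0, 0], [0, 0, 0.3, 0, 0, 0], [0, 0, 0.3, 0, 0, 0], [0, 0, 0.15, 0, 0, 0], [0, 0, 0.08, 0, 0, 0], [0, 0, 0, 0, 0, 0], [0, 0, 0, 0, 0, 0]]

```text
clock: 13.7
position: [0.5218, 0.2359, 0.305]
ee_rot: [0.977, -0.215, -0.002, 0.001]
ft_force: [0.4, 0.8, -1.4]
grip_width: 0.534
```

Run:
```python
from h import *
go([.5233,.2338,.30],-25); print(tcp()[2]["ft_force"])
c=snap("wrist","w7.png"); c2=snap("scene","s7.png")
s=cv2.imread("pics/s7.png"); p=proj(c2,[.5225,.232,.1]); u,v=map(int,p); print(u,v)
a=cv2.resize(s[v-45:v+45,u-45:u+45],None,fx=6,fy=6,interpolation=cv2.INTER_CUBIC); cv2.imwrite("pics/s7c.png",a)
```

```text
shift units [0.045 0.025 0.099] turn units [0.035 0.048 0.045] cur [0.5218 0.2359 0.305 ] head -24.77 clk 13.7
[ 0.3849331   0.8417131  -1.40670104]
241 220
```

View pics/w7.png

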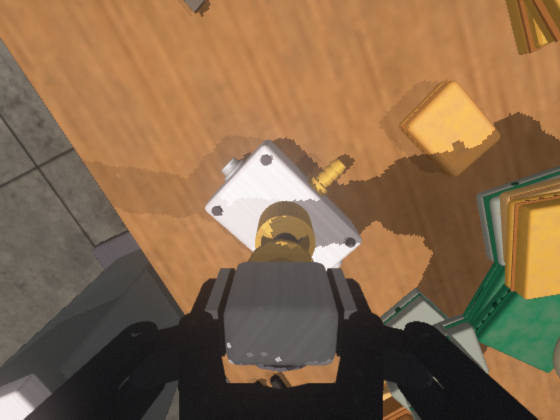

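View pics/s7c.png

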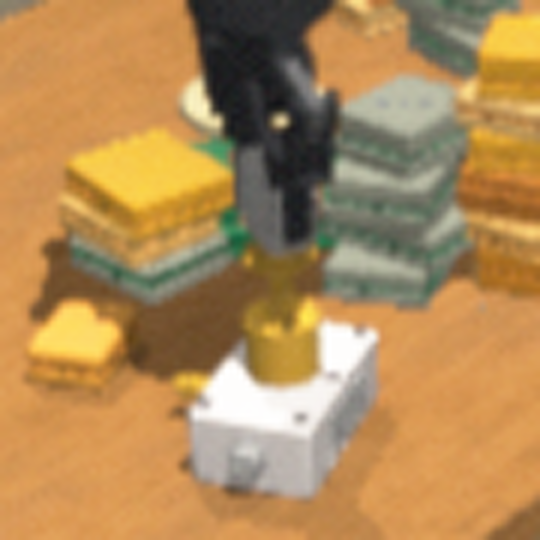

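Run:
```python
import cv2
im=cv2.imread("pics/w7.png"); cv2.imwrite("pics/w7c.png",cv2.resize(im[190:270,235:335],None,fx=7,fy=7,interpolation=cv2.INTER_CUBIC))
```

```text
(no output)
```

View pics/w7c.png

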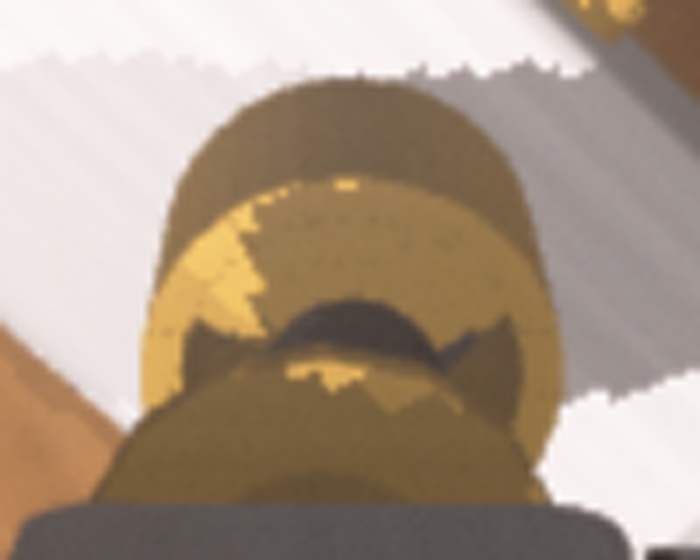

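Run:
```python
from h import *
c=snap("wrist");P,r,o=tcp();M=r.as_matrix()
def T(x,y,z):
    o_,d=ray(c,235+(x+.5)/7-.5,190+(y+.5)/7-.5,); w=o_+d*(z-o_[2])/d[2]; return np.round(M.T@(w-P)*1000,2)
zr=.079; zf=P[2]-.1543-.036
print("rim back",T(350,178,zr),"L",T(142,375,zr),"R",T(562,375,zr))
print("slot outer L",T(200,320,zr),T(183,395,zr),"R",T(512,315,zr),T(521,395,zr))
print("hole back",T(352,300,zr))
for z in(zf,zf+.005):print("flange back",T(330,347,z),"L",T(97,498,z),"R",T(545,498,z),T(160,410,z),T(500,410,z))
print(o["clock"])
```

```text
rim back [  2.74 -17.72 226.28] L [-17.28   2.51 226.4 ] R [ 23.37   2.4  226.26]
slot outer L [-11.57  -3.27 226.37] [-13.35   4.62 226.4 ] R [ 18.34  -3.87 226.26] [ 19.47   4.53 226.28]
hole back [  3.    -5.38 226.31]
flange back [  0.72 -16.02 190.26] L [-18.03  -2.73 190.36] R [ 18.08  -2.84 190.23] [-12.77 -10.54 190.32] [ 14.24 -10.62 190.22]
flange back [  0.7  -18.18 185.25] L [-17.47  -5.3  185.35] R [ 17.51  -5.41 185.22] [-12.38 -12.87 185.31] [ 13.79 -12.94 185.22]
13.85
```

Emit:
servo_tool:
  motion:
    - [[0.03, -0.004, 0, 0.03, 0.04, 0], [0.015, -0.002, 0.04, 0, 0, 0], [0.005, 0, 0.06, 0, 0, 0], [0, 0, 0.04, 0, 0, 0], [0, 0, 0.02, 0, 0, 0], [0, 0, 0, 0, 0, 0]]

```text
clock: 14.45
position: [0.5249, 0.235, 0.2977]
ee_rot: [0.977, -0.215, 0.001, -0.001]
ft_force: [-0.5, -0.5, -2.0]
grip_width: 0.534
```

Run:
```python
from h import *
go([.5241,.2350,.2933],-25); print(tcp()[2]["ft_force"])
c=snap("wrist","w8.png"); im=cv2.imread("pics/w8.png"); cv2.imwrite("pics/w8c.png",cv2.resize(im[190:270,235:335],None,fx=7,fy=7,interpolation=cv2.INTER_CUBIC))
```

```text
shift units [-0.015  0.006  0.088] turn units [-0.016 -0.02   0.037] cur [0.5249 0.235  0.2977] head -24.82 clk 14.45
[-0.49152933 -0.52832832 -2.04316659]
```

View pics/w8c.png

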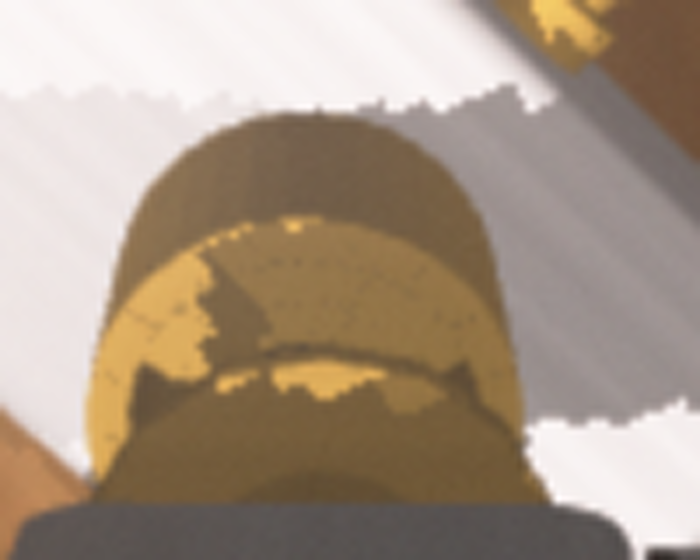

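Run:
```python
from h import *
c=snap("wrist");P,r,o=tcp();M=r.as_matrix()
def T(x,y,z):
    o_,d=ray(c,235+(x+.5)/7-.5,190+(y+.5)/7-.5,); w=o_+d*(z-o_[2])/d[2]; return np.round(M.T@(w-P)*1000,2)
zr=.079; zf=P[2]-.1543-.036
print("rim back",T(305,217,zr),"L",T(87,420,zr),"R",T(522,420,zr))
print("flange back",T(325,345,zf),"L",T(97,498,zf),"R",T(549,498,zf))
print("slot tips",T(148,365,zr),T(462,362,zr))
```

```text
rim back [ -1.41 -16.49 218.93] L [-21.87   3.74 218.86] R [ 18.92   3.74 218.93]
flange back [  0.34 -16.17 190.33] L [-18.    -2.79 190.27] R [ 18.42  -2.79 190.34]
slot tips [-16.02  -1.87 218.87] [ 13.16  -2.18 218.93]
```

Emit:
servo_tool:
  motion:
    - [[-0.02, 0.002, 0, -0.01, -0.01, 0], [-0.01, 0, 0, 0, 0, 0], [0, 0, 0.02, 0, 0, 0], [0, 0, 0.03, 0, 0, 0], [0, 0, 0.02, 0, 0, 0], [0, 0, 0, 0, 0, 0], [0, 0, 0, 0, 0, 0]]

```text
clock: 15.25
position: [0.5234, 0.2357, 0.2942]
ee_rot: [0.977, -0.215, 0.001, -0.0]
ft_force: [-0.4, 0.2, -1.8]
grip_width: 0.532
```

Run:
```python
from h import *
go([.5235,.2357,.2858],-25); print(tcp()[2]["ft_force"])
c=snap("wrist","w9.png"); im=cv2.imread("pics/w9.png"); cv2.imwrite("pics/w9c.png",cv2.resize(im[190:270,235:335],None,fx=7,fy=7,interpolation=cv2.INTER_CUBIC))
```

```text
shift units [ 0.002 -0.001  0.169] turn units [-0.009 -0.012  0.039] cur [0.5234 0.2357 0.2942] head -24.8 clk 15.25
[-0.41618152  0.20312726 -1.77336004]
```

View pics/w9c.png

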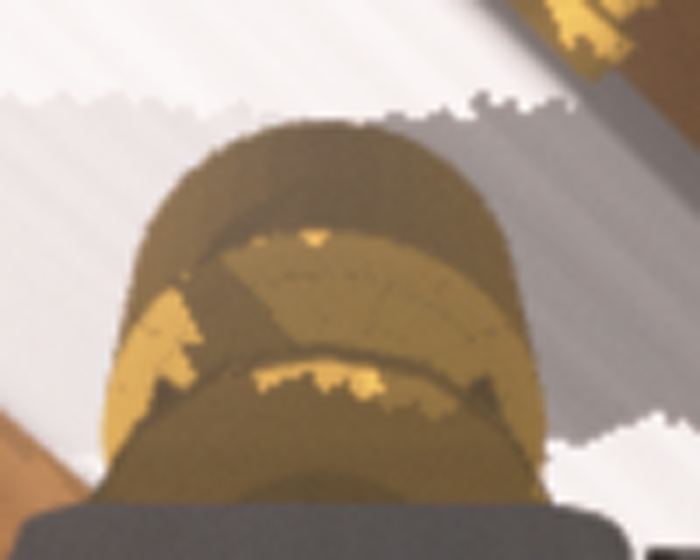

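Emit:
servo_tool:
  motion:
    - [[0, 0, 0.02, 0, 0, 0], [0, 0, 0.02, 0, 0, 0], [0, 0, 0.02, 0, 0, 0], [0, 0, 0, 0, 0, 0]]

```text
clock: 15.7
position: [0.5234, 0.2357, 0.291]
ee_rot: [0.977, -0.215, 0.001, -0.0]
ft_force: [-0.6, 0.0, -1.7]
grip_width: 0.538
```

Emit:
servo_tool:
  motion:
    - [[0, 0, 0.02, 0, 0, 0], [0, 0, 0.02, 0, 0, 0], [0, 0, 0, 0, 0, 0]]

```text
clock: 16.0
position: [0.5234, 0.2357, 0.2888]
ee_rot: [0.977, -0.215, 0.001, -0.0]
ft_force: [0.6, 0.4, -2.1]
grip_width: 0.533
```

Emit:
servo_tool:
  motion:
    - [[0, 0, 0.02, 0, 0, 0], [0, 0, 0.02, 0, 0, 0], [0, 0, 0, 0, 0, 0]]

```text
clock: 16.3
position: [0.5234, 0.2357, 0.2866]
ee_rot: [0.977, -0.215, 0.001, -0.0]
ft_force: [-0.1, 1.3, -1.7]
grip_width: 0.529
```

Emit:
servo_tool:
  motion:
    - [[0, 0, 0.02, 0, 0, 0], [0, 0, 0, 0, 0, 0]]

```text
clock: 16.5
position: [0.5235, 0.2357, 0.2856]
ee_rot: [0.977, -0.215, 0.001, -0.0]
ft_force: [-0.0, -0.4, -1.3]
grip_width: 0.536
```

Emit:
servo_tool:
  motion:
    - [[0, 0, 0.02, 0, 0, 0], [0, 0, 0, 0, 0, 0]]

```text
clock: 16.7
position: [0.5236, 0.2358, 0.285]
ee_rot: [0.977, -0.215, 0.001, -0.0]
ft_force: [-1.2, -0.7, 0.9]
grip_width: 0.536
```

Emit:
servo_tool:
  motion:
    - [[0, 0, 0.02, 0, 0, 0], [0, 0, 0, 0, 0, 0]]

```text
clock: 16.9
position: [0.5236, 0.236, 0.2848]
ee_rot: [0.977, -0.215, 0.001, -0.001]
ft_force: [-2.6, -0.3, 2.0]
grip_width: 0.533
```

Run:
```python
from h import *
P,r,o=tcp(); M=r.as_matrix(); print("F tool",M.T@o["ft_force"],"T tool",M.T@o["torque"],P)
go([.5234,.2357,.285],-25)
c=snap("wrist","w10.png"); im=cv2.imread("pics/w10.png"); cv2.imwrite("pics/w10c.png",cv2.resize(im[190:270,235:335],None,fx=7,fy=7,interpolation=cv2.INTER_CUBIC))
```

```text
F tool [-2.20373668  1.36536692 -1.99377919] T tool [-0.3704051  -0.3257147   0.01651716] [0.52363045 0.23596791 0.28478465]
shift units [-0.002  0.007 -0.004] turn units [-0.018 -0.026  0.037] cur [0.5236 0.236  0.2848] head -24.81 clk 16.9
```

View pics/w10c.png

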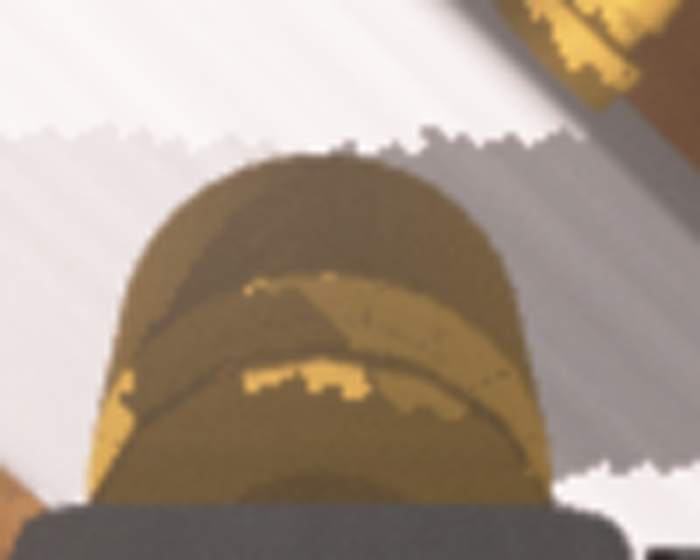

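Emit:
servo_tool:
  motion:
    - [[0, 0, 0.01, 0, 0, -0.3], [0, 0, 0.01, 0, 0, -0.3], [0, 0, 0.005, 0, 0, 0]]

```text
clock: 17.25
position: [0.5237, 0.2359, 0.2844]
ee_rot: [0.982, -0.187, 0.002, -0.0]
ft_force: [-2.7, -2.0, 3.5]
grip_width: 0.534
```

Run:
```python
from h import *
P,r,o=tcp(); M=r.as_matrix(); print("F tool",M.T@o["ft_force"],"T tool",M.T@o["torque"],P,heading(r))
```

```text
F tool [-1.77057259  2.82425739 -3.53510303] T tool [-0.60922151 -0.35792938  0.03932408] [0.52367581 0.2359303  0.28439399] -21.523748140243285
```

Emit:
servo_tool:
  motion:
    - [[-0.01, 0.01, 0.0, 0, 0, 0.2], [-0.01, 0.015, 0.005, 0, 0, 0.2], [0, 0, 0.005, 0, 0, 0]]

```text
clock: 17.55
position: [0.5223, 0.235, 0.2833]
ee_rot: [0.979, -0.205, 0.002, -0.001]
ft_force: [-0.8, -0.6, -1.4]
grip_width: 0.541
```

Run:
```python
from h import *
P,r,o=tcp(); M=r.as_matrix(); print("F tool",M.T@o["ft_force"],"T tool",M.T@o["torque"],P,heading(r))
```

```text
F tool [-0.49391002  0.86716645  1.38864415] T tool [-0.07766194 -0.01835371 -0.00408048] [0.5223047  0.23498818 0.28332952] -23.661805167675244
```

Emit:
servo_tool:
  motion:
    - [[0, 0, 0.02, 0, 0, 0], [0, 0, 0.02, 0, 0, 0], [0, 0, 0, 0, 0, 0]]

```text
clock: 17.85
position: [0.5222, 0.235, 0.2807]
ee_rot: [0.979, -0.205, 0.001, -0.0]
ft_force: [-0.3, -0.7, 1.9]
grip_width: 0.538
```

Run:
```python
from h import *
P,r,o=tcp(); M=r.as_matrix(); print("F tool",M.T@o["ft_force"],"T tool",M.T@o["torque"],P,heading(r))
```

```text
F tool [-0.02289255  0.72504496 -1.90407647] T tool [-0.29250575 -0.16810857 -0.03377724] [0.52217788 0.23497158 0.28074606] -23.65035677321401
```

Emit:
servo_tool:
  motion:
    - [[0, 0, 0.02, 0, 0, 0], [0, 0, 0.02, 0, 0, 0], [0, 0, 0.005, 0, 0, 0]]

```text
clock: 18.15
position: [0.5222, 0.235, 0.2789]
ee_rot: [0.979, -0.205, 0.002, -0.0]
ft_force: [-2.9, -1.1, 3.0]
grip_width: 0.537
```

Emit:
servo_tool:
  motion:
    - [[0, 0, 0.02, 0, 0, 0], [0, 0, 0.02, 0, 0, 0], [0, 0, 0.005, 0, 0, 0]]

```text
clock: 18.45
position: [0.5222, 0.2351, 0.2768]
ee_rot: [0.979, -0.205, 0.002, -0.0]
ft_force: [-2.4, -2.0, 5.8]
grip_width: 0.539
```

Run:
```python
from h import *
P,r,o=tcp(); M=r.as_matrix(); print("F tool",M.T@o["ft_force"],"T tool",M.T@o["torque"],P,heading(r))
```

```text
F tool [-1.36721786  2.7534514  -5.77246189] T tool [-0.49332341 -0.33747101  0.01959493] [0.52217915 0.23508452 0.27676967] -23.64578680544282
```

Emit:
servo_tool:
  motion:
    - [[-0.008, 0.012, 0.01, 0, 0, 0], [0, 0, 0.015, 0, 0, 0], [0, 0, 0.005, 0, 0, 0]]

```text
clock: 18.75
position: [0.5218, 0.2349, 0.2757]
ee_rot: [0.979, -0.205, 0.002, -0.001]
ft_force: [-1.8, -0.2, 5.5]
grip_width: 0.534
```

Run:
```python
from h import *
P,r,o=tcp(); M=r.as_matrix(); print("F tool",M.T@o["ft_force"],"T tool",M.T@o["torque"],P,heading(r))
c=snap("wrist","w11.png"); im=cv2.imread("pics/w11.png"); cv2.imwrite("pics/w11c.png",cv2.resize(im[200:380,195:365],None,fx=4,fy=4*.8,interpolation=cv2.INTER_CUBIC))
```

```text
F tool [-1.51801231  0.86263443 -5.5340756 ] T tool [-0.45694517 -0.26479981  0.01013868] [0.52183262 0.23493254 0.27569515] -23.642487847613058
```

View pics/w11c.png

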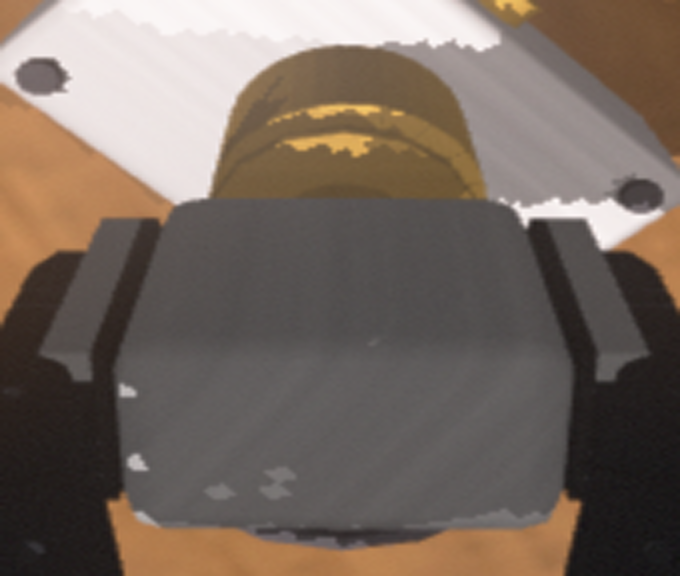

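Emit:
servo_tool:
  motion:
    - [[-0.004, 0, 0.015, 0, 0, 0], [0, 0, 0.01, 0, 0, 0], [0, 0, 0.005, 0, 0, 0.2], [0, 0, 0.005, 0, 0, 0.4]]

```text
clock: 19.2
position: [0.522, 0.2349, 0.2743]
ee_rot: [0.973, -0.231, 0.003, -0.001]
ft_force: [-0.7, -0.1, 4.9]
grip_width: 0.533
```

Run:
```python
from h import *
P,r,o=tcp(); M=r.as_matrix(); print("F tool",M.T@o["ft_force"],"T tool",M.T@o["torque"],P,heading(r))
```

```text
F tool [-0.57625395  0.40592726 -4.87642735] T tool [-0.30668767 -0.13398093  0.00900608] [0.52198527 0.23494807 0.27433522] -26.70402897036426
```

Emit:
servo_tool:
  motion:
    - [[0, 0, 0.003, 0, 0, 0.5], [0, 0, 0.003, 0, 0, 0.5], [0, 0, 0.003, 0, 0, 0.5]]

```text
clock: 19.5
position: [0.5224, 0.2351, 0.2745]
ee_rot: [0.955, -0.297, 0.003, -0.002]
ft_force: [-0.6, -0.9, 5.5]
grip_width: 0.531
```

Run:
```python
from h import *
P,r,o=tcp(); M=r.as_matrix(); print("F tool",M.T@o["ft_force"],"T tool",M.T@o["torque"],P,heading(r))
```

```text
F tool [ 0.09756987  1.07060252 -5.50748848] T tool [-0.31144938 -0.12968169  0.01323332] [0.5224352  0.23509546 0.27447975] -34.49722261499783
```

Emit:
servo_tool:
  motion:
    - [[0, 0, 0.004, 0, 0, 0.5], [0, 0, 0.004, 0, 0, 0.5], [0, 0, 0.004, 0, 0, 0.5], [0, 0, 0.004, 0, 0, 0.5], [0, 0, 0.004, 0, 0, 0.5]]

```text
clock: 20.0
position: [0.5232, 0.2352, 0.2745]
ee_rot: [0.915, -0.403, 0.004, -0.003]
ft_force: [-1.7, -1.4, 5.7]
grip_width: 0.532
```

Run:
```python
from h import *
P,r,o=tcp(); M=r.as_matrix(); print("F tool",M.T@o["ft_force"],"T tool",M.T@o["torque"],P,heading(r))
go(P,-69)
```

```text
F tool [-0.07919161  2.15968089 -5.7554171 ] T tool [-0.58991724 -0.02839703 -0.00789422] [0.52317783 0.23517172 0.27450709] -47.546420067411574
shift units [0. 0. 0.] turn units [-0.111 -0.042  4.291] cur [0.5232 0.2352 0.2745] head -47.55 clk 20.0
```

Emit:
servo_tool:
  motion:
    - [[0.004, -0.002, 0.004, -0.05, -0.02, 0.5], [0.004, -0.002, 0.004, -0.03, -0.01, 0.5], [0.004, -0.002, 0.004, -0.03, -0.01, 0.5], [0.004, -0.002, 0.004, 0, 0, 0.5], [0.004, -0.002, 0.004, 0, 0, 0.5], [0.002, 0, 0.004, 0, 0, 0.5]]

```text
clock: 20.6
position: [0.525, 0.235, 0.2746]
ee_rot: [0.852, -0.524, 0.001, -0.001]
ft_force: [-2.1, -1.0, 4.9]
grip_width: 0.534
```

Run:
```python
from h import *
P,r,o=tcp(); M=r.as_matrix(); print("F tool",M.T@o["ft_force"],"T tool",M.T@o["torque"],P,heading(r))
go(P,-69)
c=snap("wrist","w12.png");
```

```text
F tool [-0.02885907  2.265781   -4.93625863] T tool [-0.50319102  0.09371098  0.00698454] [0.52501318 0.2349914  0.27460732] -63.17895298068741
shift units [0. 0. 0.] turn units [-0.033 -0.019  1.164] cur [0.525  0.235  0.2746] head -63.18 clk 20.6
```

View pics/w12.png

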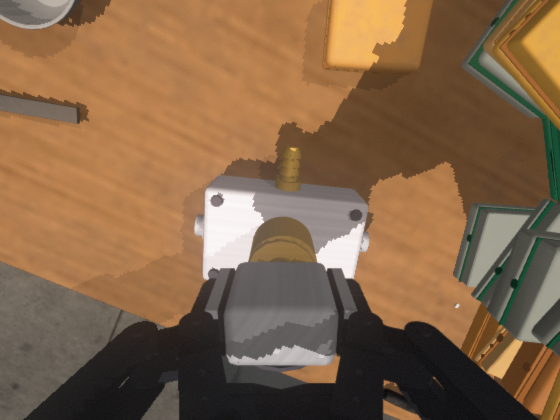

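Emit:
servo_tool:
  motion:
    - [[0, 0, 0.004, -0.03, -0.02, 0.4], [0, 0, 0.004, 0, 0, 0.4], [0, 0, 0.004, 0, 0, 0.2], [0, 0, 0, 0, 0, 0]]

```text
clock: 21.05
position: [0.5254, 0.2348, 0.2746]
ee_rot: [0.826, -0.564, 0.001, -0.0]
ft_force: [-2.0, -0.6, 4.0]
grip_width: 0.533
```

Run:
```python
from h import *
P,r,o=tcp(); M=r.as_matrix(); print("F tool",M.T@o["ft_force"],"T tool",M.T@o["torque"],P,heading(r))
c=snap("wrist","w13.png"); im=cv2.imread("pics/w13.png")
cv2.imwrite("pics/w13c.png",cv2.resize(im[140:260,190:380],None,fx=4,fy=4,interpolation=cv2.INTER_CUBIC))
```

```text
F tool [-0.21948545  2.09575735 -3.96383957] T tool [-0.44126241  0.08220688 -0.01826454] [0.52536124 0.23483187 0.27459786] -68.59877023062053
```

View pics/w13c.png

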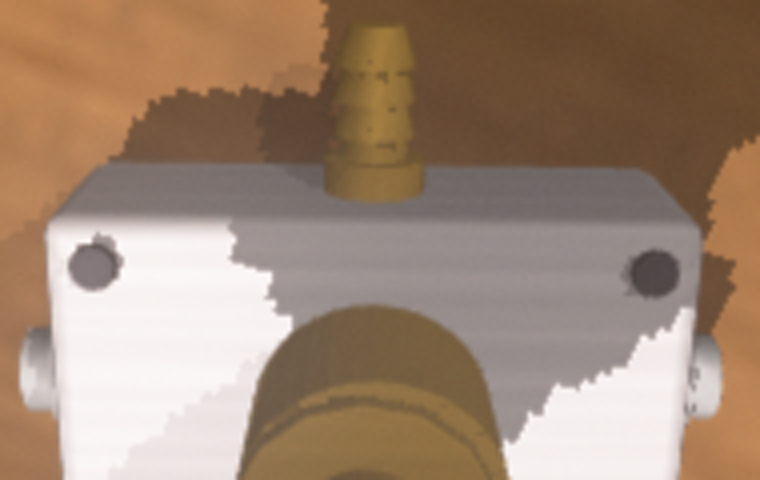

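Emit:
servo_tool:
  motion:
    - [[0, 0.01, 0.002, 0, 0, 0.12], [0, 0.005, 0, 0, 0, 0], [0, 0, 0, 0, 0, 0]]

```text
clock: 21.4
position: [0.525, 0.2346, 0.2749]
ee_rot: [0.823, -0.568, 0.001, -0.001]
ft_force: [-1.0, -0.8, 5.7]
grip_width: 0.539
```

Run:
```python
from h import *
P,r,o=tcp(); M=r.as_matrix(); print("F tool",M.T@o["ft_force"],"T tool",M.T@o["torque"],P,heading(r),o["grip_width"])
```

```text
F tool [ 0.43997761  1.1966147  -5.6997901 ] T tool [-0.36551973  0.05397052 -0.02738699] [0.52502437 0.2346466  0.27487886] -69.22587924831674 0.5385689689292407
```

Emit:
servo_tool:
  motion:
    - [[0, 0, 0, 0, 0, 0], [0, 0, 0, 0, 0, 0], [0, 0, 0, 0, 0, 0], [0, 0, 0, 0, 0, 0], [0, 0, 0, 0, 0, 0], [0, 0, 0, 0, 0, 0]]
  jaw: 60

```text
clock: 22.0
position: [0.5245, 0.2344, 0.273]
ee_rot: [0.823, -0.568, 0.0, -0.0]
ft_force: [0.1, -0.2, 0.5]
grip_width: 0.766
```

Run:
```python
from h import *
P,r,o=tcp(); M=r.as_matrix(); print("F tool",M.T@o["ft_force"],"T tool",M.T@o["torque"],P,heading(r),o["grip_width"])
c=snap("wrist","w14.png"); im=cv2.imread("pics/w14.png")
cv2.imwrite("pics/w14c.png",cv2.resize(im[140:380,180:390],None,fx=3,fy=2.5,interpolation=cv2.INTER_CUBIC))
```

```text
F tool [ 0.25282718  0.0212841  -0.48236466] T tool [-0.01475464 -0.0135311   0.02169584] [0.5244519  0.23441451 0.27301421] -69.21851096216187 0.7655888869013149
```

View pics/w14c.png

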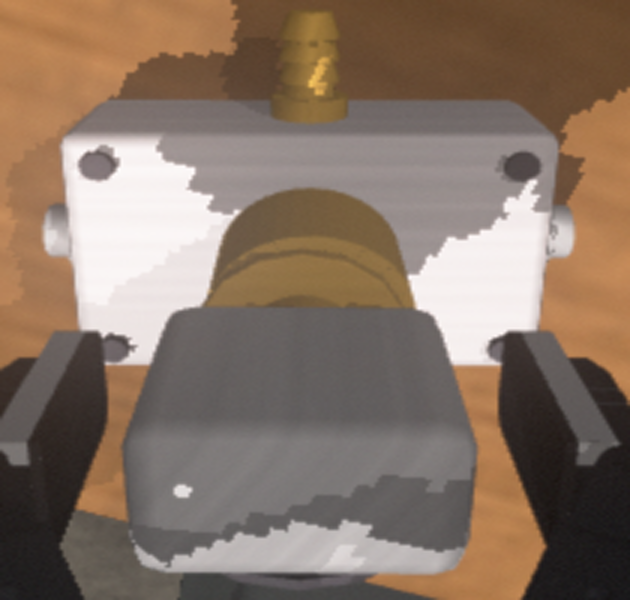

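Emit:
servo_tool:
  motion:
    - [[0, 0, 0, 0, 0, 0], [0, 0, -0.1, 0, 0, 0], [0, 0, -0.3, 0, 0, 0], [0, 0, -0.4, 0, 0, 0], [0, 0, -0.5, 0, 0, 0], [0, 0, -0.5, 0, 0, 0], [0, 0, -0.5, 0, 0, 0], [0, 0, -0.3, 0, 0, 0], [0, 0, -0.2, 0, 0, 0], [0, 0, 0, 0, 0, 0], [0, 0, 0, 0, 0, 0]]
  jaw: 0

```text
clock: 23.15
position: [0.5233, 0.2349, 0.4276]
ee_rot: [0.823, -0.567, 0.001, -0.002]
ft_force: [0.5, 0.6, -0.1]
grip_width: 0.997
```

Run:
```python
from h import *
P,r,o=tcp(); print(o["ft_force"],P,heading(r),o["grip_width"])
c=snap("wrist","w15.png"); c2=snap("scene","s15.png"); snap("top","t15.png")
p=proj(c,[.5225,.232,.121]); u,v=map(int,p); print(u,v); im=cv2.imread("pics/w15.png")
cv2.imwrite("pics/w15c.png",cv2.resize(im[v-65:v+65,u-75:u+75],None,fx=4.5,fy=4.5,interpolation=cv2.INTER_CUBIC))
s=cv2.imread("pics/s15.png"); p=proj(c2,[.5225,.232,.1]); u,v=map(int,p)
cv2.imwrite("pics/s15c.png",cv2.resize(s[v-45:v+45,u-55:u+55],None,fx=6,fy=6,interpolation=cv2.INTER_CUBIC))
```

```text
[ 0.53140673  0.55526135 -0.09498938] [0.52325036 0.2348724  0.42755312] -69.1327397912461 0.9972220917419815
283 208
```

View pics/w15c.png

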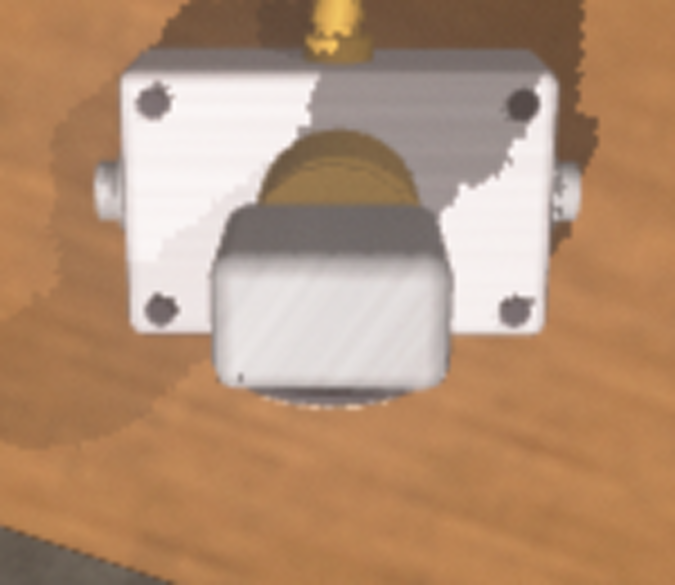

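View pics/s15c.png

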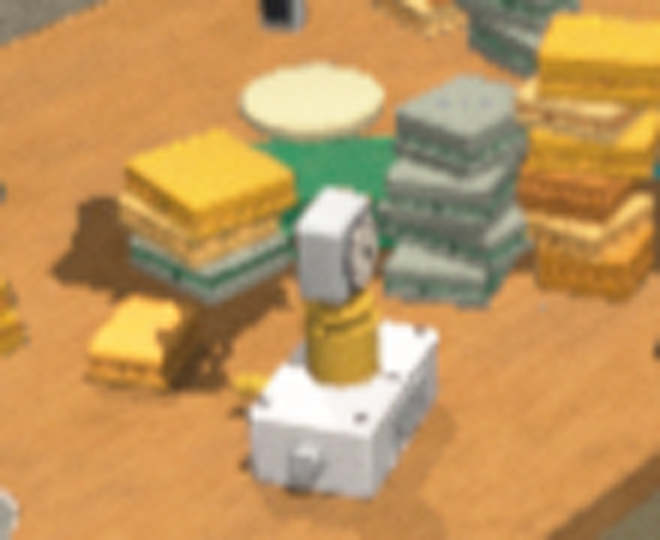

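View pics/t15.png

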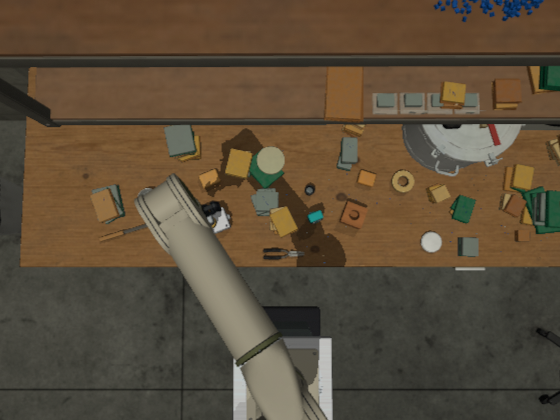

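Run:
```python
from h import *
c=snap("wrist");P,r,o=tcp();M=r.as_matrix()
def T(x,y,z): 
    w=onz(c,208+(x+.5)/4.5-.5,143+(y+.5)/4.5-.5,z); h=np.radians(20.9); d=w[:2]-np.array([.5225,.232]); return np.round(1000*np.array([d@[np.cos(h),np.sin(h)],d@[-np.sin(h),np.cos(h)]]),2)
zt=.1444; zb=.0984
print("rear top y-ends",T(214,258,zt),T(450,258,zt),"front top",T(217,386,zt),T(447,386,zt))
print("rear bottom",T(230,207,zb),T(441,207,zb))
print("rim back",T(339,157,.079),T(339,130,.045),"bar?")
print("screws",T(153,101,.045),T(524,104,.045),T(161,309,.045),T(515,311,.045))
```

```text
rear top y-ends [14.69 23.47] [ 14.72 -20.08] front top [-10.61  23.54] [-10.58 -20.23]
rear bottom [12.99 23.55] [ 13.02 -21.93]
rim back [19.86 -0.06] [19.54 -0.31] bar?
screws [26.76 45.83] [ 26.08 -46.2 ] [-27.45  45.87] [-27.94 -46.3 ]
```

```bash
python3 -c "
from workcell import order,status
print(order.hand_in(), status.get_obs()['clock'])"
```

```text
the job is handed in; nothing more can be done
the job is handed in; nothing more can be done
```

The gauge is out of its stand and screwed into the manifold's port, with its dial facing the front. I handed the job in at about 23.5 s of the 72 s allowed; no verdict came back.

**What I did:** I gripped the steel gauge and left the turquoise look-alike alone. I lined the lugs up with the port's slots using the wrist camera. The lugs first rested on the lips, and dropped in after I turned and shifted the gauge by small amounts. The readings between moves showed about 8 N of net push at most, against the 30 N limit. I pressed it down to about 17.5 mm below the rim, then turned it about 45° clockwise, stopping by the dial, and let go.

**Last checks:**
- **Dial:** square to the manifold's front to about 0.5°.
- **Position and tilt:** the case centre is about 2 mm off the port's axis, inside the 4 mm limit. I put the tilt at about 1°, but the edges disagreed: the worst reading was about 3.7° (0.065 rad), still under the 0.1 rad limit.
- **Depth:** about 17.6 mm just before release. I did not re-measure it afterwards, but the gauge stayed seated in the pictures.
- **Robot:** the gripper was open and clear above the gauge, with the wrist force near zero.
- **Bystanders:** nothing looked moved in the last top picture, but the arm hid the bowl, so I could not confirm that one.

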